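# Screw the filler cap onto the water reservoir

### The arm

A 6-joint arm with a two-finger parallel gripper is mounted at the origin on a cart in front of the work surface, level with it; the furniture and walls round the work are solid. World frame = base frame: x ahead of the robot, y to its left, z up, the work surface at z = 0. Lengths are in m, angles in rad, forces in N, time in s.
With the tool pointing down it reaches from about 0.325 to 0.85 m from the base axis. Payload 15.5 kg.
Tool frame: the origin (TCP) lies midway between the tips of the shut fingers; the grasp point (between the pads) lies 19 mm behind it (robot.grasp_offset is the distance from the TCP to the grasp point, in m); z points along the fingers, y is the line along which they close (so a half turn about z gives the same grasp; the last joint's range is limited). The gripper opens to 91 mm and grips with 3 to 60 N. Pads are 32 mm wide; open, the fingers measure 118 mm over their backs; the gripper's body (76 mm by 178 mm) begins 60 mm behind the grasp point.
Start: joints at [1.006, 0.494, 1.345, -0, 1.302, -0.096], TCP at [0.283, 0.557, 0.174] pointing down, gripper open.
Joint ranges: [-2.91, 2.91], [-0.82, 2.16], [0.22, 2.67], [-1.22, 4.37], [0.12, 2.79], [-3.08, 3.08]. Speed limits (rad/s): [1.89, 1.89, 2.57, 3.01, 3.01, 3.01].

### API

Orientations are given as a 3x3 rotation matrix whose columns are the frame's x, y, z axes.
In Python, from cell import robot, cams gives the robot as it stands.
- The arm moves only by the shell command python3 -m crank 'ROWS' [OPENING] [FORCE]. ROWS is a JSON object of lists of equal length, an entry for each row: "xyz": the shift along the tool's x, y, z in cm, a list of three; "roll": the turn about the tool's z in rad. A call has 1 to 10 rows; each row is the pose to reach, as a shift and turn from the pose commanded when the call began, along the tool's axes at that moment; what a row does not reach only later rows make up. A row lasts 1/8 s, in which the tool goes at most 62.5 mm and 10.7 degrees, less where a joint would pass 70% of its speed; a pose out of reach is approached as far as the arm can. A call with a gripper value outside its range is refused whole. OPENING is the finger opening in cm, from 0 to 9.12, set as the call begins (- or left out, the last holds). The fingers move at their own pace and stop on an object; FORCE is the grip in N (left out, the last holds). Time passes only in rows, so rows that repeat a pose let the fingers close. It gives the time, the measured TCP pose, the force, the opening and the grip force at its end, in the units of the state.
- robot.observe(): the state, without advancing time (a new reading comes with each control period).
- cams.capture(name): name is "scene" or "top"; returns the picture (480x640x3 uint8, red, green, blue); there is no depth.
- cams.camera_params(name): a dict with "vfov" (degrees; the focal length in pixels is half the picture's height over the tangent of half this angle, whatever the lens; pixels are square), "cx", "cy" (the principal point, pixels), "eye" and "rotation" of the camera in the world. Camera axes: x right, y up, looking along -z (the intrinsics and any distortion apply to the point x, -y, -z); pixel columns grow to the right and rows downward; lengths in m; the calibration is good to about 2 mm. A picture is of the moment at which its call begins. camera_params takes no time and is no camera call.
- robot.sign_off(): hands the job in; it is judged then, once.
The state is a dict: "clock": time; "joint_pos": joint angles; "dq": joint speeds; "effort": joint torques, N m; "tool_pos": TCP position; "eef_rot": TCP orientation; "contact_force": force on the tool from outside, world axes, zero at the start; "moment": the same for the moment, N m; "finger_gap": opening from 0.0 (shut) to 1.0 (fully open); "grasp_force": force on a finger pad.
Only numpy, scipy, OpenCV 4.12 (cv2) and the standard library are available. Lean on these libraries where they do the work, as an engineer would, in place of code of your own. Each camera call takes 0.05 s, during which the arm holds its last target. There are 200 camera calls.

### The job

Close the steel water reservoir with its black winged filler cap: set the cap upright on the filler neck, turn it backwards (counter-clockwise seen from above) under light pressure until it drops into the start of the thread, then screw it clockwise down to its stop and let go. Be gentle with the thread - no forcing or jamming - and leave the spice jar, prep cup and pepper mill beside it where they stand.

Things in the scene. Friction and masses are not known exactly. Their poses are not given: they have to be found in the camera images.
- cap_centre (a point): Filler cap: loose, black plastic, 0.15 kg, upright, open side down. Ribbed round skirt 64 mm across, 31 mm high, closed on top. Point on its axis half-way up: 29 mm above the skirt's lower edge. z up, x along the wing. Inside are four equal lugs at 90 degrees, at an unknown angle to the wing.
- cap_wing (a point): Centre of the upright wing on top of the cap: 52 mm long (x), 16 mm wide (y, grip across this), 27 mm high, top 13.5 mm above this point, flat top of the skirt 13.5 mm below it. 15.5 mm above cap_centre, on the cap's axis.
- neck_base (a point): Filler neck on the reservoir: point on its axis, level with the deck; z up. The neck is 28 mm high, tapered at the top; the cap slips over it with 1 mm play all round. Right-hand thread, four equal starts (repeats every 90 degrees), at an unknown angle that differs every time. Cap heights below: cap_centre above this point.
- neck_top (a point): Top of the neck, on its axis, 28 mm above neck_base. Cap height 46 mm: lugs ride on the flat thread tops (49 mm if on the small posts between; slipping off a post drops 3 mm, not the click). Turned counter-clockwise from above it drops 8 to 9 mm, to 36.5 to 39 mm, within 90 degrees: the click (it may be there when set down). Clockwise on top it jams on a post.
- tank: Fixed steel water reservoir, box 130 (x) x 190 mm (y), deck 50 mm high; origin under neck_base at worktop level. After the click: 11 degrees of play, then a hard post if turned on counter-clockwise; clockwise the cap sinks 5.7 mm per radian (2 mm vertical play) for 50 to 62 degrees to a hard stop at height 32.5 mm. Press 2 to 6 N; above 55 N in all harms the thread.
- cap: The filler cap; origin on its axis at the skirt's lower edge.
- jar: Spice jar beside the reservoir, 42 mm across, 96 mm high, loose bystander; origin at the centre of its underside.
- cup: Small steel prep cup, 70 mm across, 42 mm high, loose bystander; origin at the centre of its underside.
- mill: Brown wooden pepper mill beyond the reservoir, 58 mm across, 165 mm high, loose bystander; origin at the centre of its underside.

How it is judged:
By the outcome, as a careful person would: the job done as asked, in the order asked, and still so for the second after the job is handed in, with the robot touching nothing.
It also fails if it takes over 72 s, if anything falls off the work surface, if the arm or the gripper's body presses on something with over 40 N, if the wrist force passes 120 N, or if a joint passes its speed limit or range.

## Working session

There is one attempt and no reset: what is moved stays moved. The work goes in short steps, Python scripts to look and compute and a shell command to move; the robot and the scene stay as the last step left them, time stands still between calls to the robot, and variables do not carry over. Pictures are saved under pics/ and viewed, at most 10 in all, crops included, and the job is handed in when it is done.

```bash
mkdir -p pics; ls; python3 - <<'E'
from cell import robot,cams
import cv2
for n in("scene","top"):
    cv2.imwrite(f"pics/{n}0.png",cams.capture(n)[:,:,::-1]); print(n,cams.camera_params(n))
s=robot.observe(); print(s)
E
```

```text
pics
scene {'vfov': 53.275849504638614, 'cx': 318.3235853909023, 'cy': 240.2595409885025, 'eye': array([0.27054104, 0.94694305, 0.97380429]), 'rotation': array([[-9.01045023e-01,  3.35753296e-01, -2.74568009e-01],
       [-4.33725494e-01, -6.97879754e-01,  5.69952669e-01],
       [-2.51967178e-04,  6.32640161e-01,  7.74445843e-01]])}
top {'vfov': 55.971573200516175, 'cx': 316.3322340644685, 'cy': 243.04127152606546, 'eye': array([0.39014529, 0.31415804, 1.10426202]), 'rotation': array([[ 0.03791205,  0.97817616, -0.20428922],
       [-0.99926509,  0.03826738, -0.0022123 ],
       [ 0.0056536 ,  0.20422296,  0.97890808]])}
{'clock': 0.1, 'joint_pos': array([ 1.00550570e+00,  4.94123226e-01,  1.34607532e+00, -1.58635895e-05,
        1.30254658e+00, -9.55122488e-02]), 'dq': array([ 0.00030028, -0.00179181,  0.00016634, -0.00081505, -0.00121896,
        0.00057813]), 'effort': array([ 2.84083042e-03, -8.80239058e+01, -3.82539082e+01,  7.06324680e-02,
        4.83241514e-02, -8.75756632e-05]), 'tool_pos': array([0.28271959, 0.55694105, 0.1737945 ]), 'eef_rot': array([[-8.91670516e-01,  4.52684576e-01, -6.04418449e-04],
       [ 4.52684970e-01,  8.91669981e-01, -9.81379758e-04],
       [ 9.46863072e-05, -1.14867854e-03, -9.99999336e-01]]), 'contact_force': array([-0.24661617, -0.10759947, -0.12353631]), 'moment': array([-0.00846338,  0.01798762,  0.01632197]), 'grasp_force': 0.0, 'finger_gap': 1.0046301524161005}
```

View pics/scene0.png

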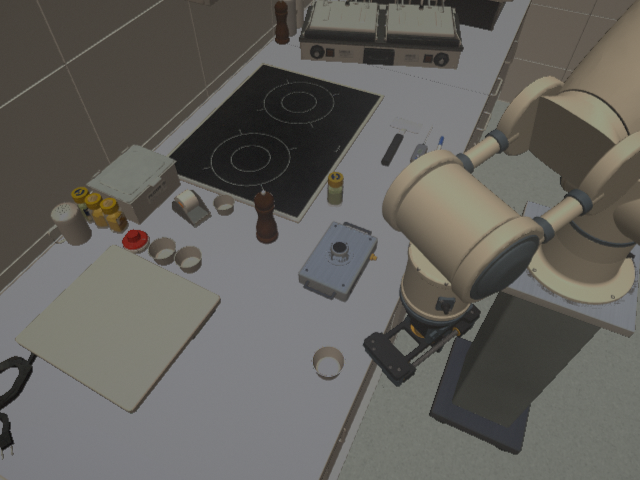

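View pics/top0.png

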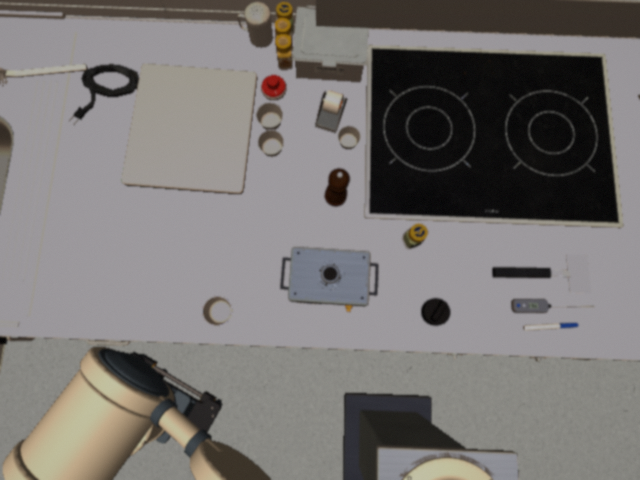

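The top view shows the cap at about (435,311), neck (330,273), jar (417,235), cup (219,311) and mill (337,187). In the scene view the arm hides the cap, and the neck is at (340,248).

```bash
cat > h.py <<'E'
import numpy as np,cv2
from cell import robot,cams
def ray(n,u,v):
    p=cams.camera_params(n); f=240/np.tan(np.radians(p["vfov"]/2))
    d=p["rotation"]@np.array([(u-p["cx"])/f,-(v-p["cy"])/f,-1]); return p["eye"],d
def onz(n,u,v,z):
    e,d=ray(n,u,v); return e+d*(z-e[2])/d[2]
def two(u1,v1,u2,v2):
    e,d=ray("scene",u1,v1); g,h=ray("top",u2,v2)
    t=np.linalg.lstsq(np.c_[d,-h],g-e,rcond=None)[0]; a,b=e+d*t[0],g+h*t[1]; return (a+b)/2,np.linalg.norm(a-b)
E
python3 - <<'E'
from h import *
t=cv2.imread("pics/top0.png"); s=cv2.imread("pics/scene0.png")
c=lambda im,x,y,r=30:cv2.resize(im[y-r:y+r,x-r:x+r],(390,390),interpolation=cv2.INTER_CUBIC)
cv2.imwrite("pics/crops.png",np.hstack([c(t,435,311),c(t,330,273)]))
print("cap",onz("top",435,311,.04),"neck",onz("top",330,273,.078),"jar",onz("top",417,233,.096),"cup",onz("top",219,311,.02),"mill",onz("top",339,178,.165),"neck2",two(340,246,330,272))
E
```

```text
cap [0.46094267 0.03324939 0.04      ] neck [0.53550978 0.28254533 0.078     ] jar [0.63310335 0.08655778 0.096     ] cup [0.442632   0.54134077 0.02      ] mill [0.7335655  0.27217358 0.165     ] neck2 (array([0.5355245 , 0.28222187, 0.07911339]), np.float64(0.004311933061875884))
```

View pics/crops.png

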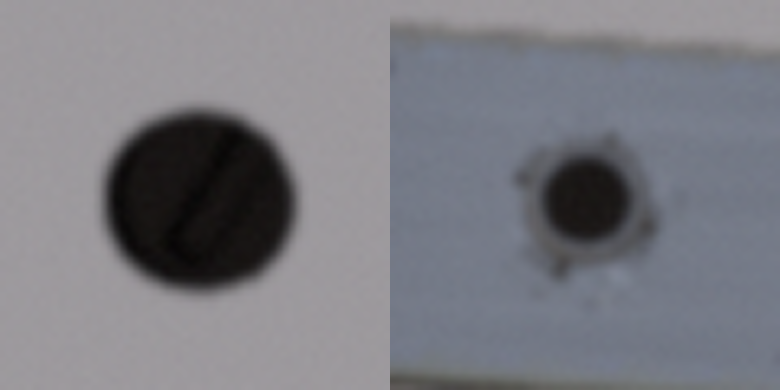

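The left crop shows the cap with a faint wing edge running from (237,128) to (172,232). The right crop shows the neck hole at (197,198), surrounded by four small posts.

```bash
python3 - <<'E'
from h import *
im=np.mean([cams.capture("top").astype(float) for _ in range(8)],0)
g=im[271:351,395:475].mean(2)
m=(g<75).astype(np.uint8)
c=max(cv2.findContours(m,0,2)[0],key=cv2.contourArea);(x,y),r=cv2.minEnclosingCircle(c);M=cv2.moments(c)
print(x+395,y+271,r,M["m10"]/M["m00"]+395,M["m01"]/M["m00"]+271)
g2=im[294:328,418:452].mean(2); print(g2.min(),np.median(g2))
o=np.clip((g2-3)*255/45,0,255).astype(np.uint8)
cv2.imwrite("pics/cap2.png",cv2.resize(o,(544,544),interpolation=cv2.INTER_CUBIC))
n=im[243:303,300:360].mean(2); m=(n<70).astype(np.uint8); c=max(cv2.findContours(m,0,2)[0],key=cv2.contourArea);M=cv2.moments(c);u,v=M["m10"]/M["m00"]+300,M["m01"]/M["m00"]+243
print(u,v,onz("top",u,v,.078))
E
```

```text
435.1818199157715 311.4545440673828 14.265875816345215 435.18606701940035 311.5117577895356
7.791666666666667 56.708333333333336
329.6907477820025 273.25221799746515 [0.53490076 0.28323456 0.078     ]
```

View pics/cap2.png

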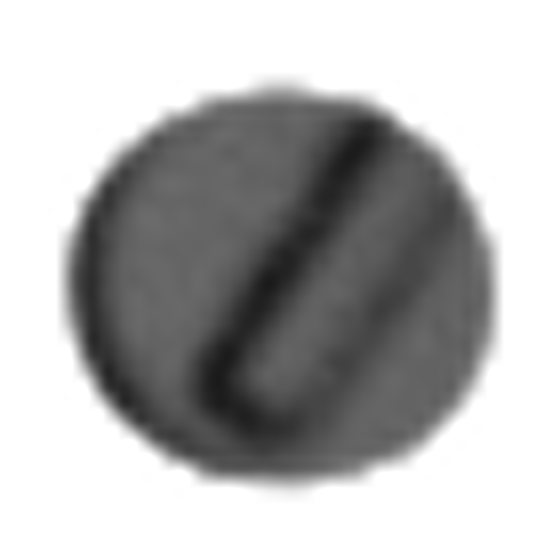

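The wing's light top strip runs from lower left to upper right: left edge (375,125)–(210,380), right edge (450,225)–(330,390). The dark band on its left is the side face.

```bash
cat >> h.py <<'E'
def move(goal,yaw=None):
    s=robot.observe();R=s["eef_rot"]; d=R.T@(np.array(goal)-s["tool_pos"])*100
    y0=np.arctan2(R[1,0],R[0,0]); print("t",s["clock"],"tcp",s["tool_pos"],"yaw",np.degrees(y0),"j6",s["joint_pos"][5],"F",s["contact_force"])
    print("shift cm",d.round(2),"roll",None if yaw is None else -((np.radians(yaw)-y0+np.pi)%(2*np.pi)-np.pi))
E
python3 - <<'E'
from h import *
P=lambda x,y,z:onz("top",418+x/16-.5,294+y/16-.5,z)[:2]
for a,b in(((210,380),(375,125)),((330,390),(450,225))):
    w=P(*b,.045)-P(*a,.045); print(np.degrees(np.arctan2(w[1],w[0])))
c=onz("top",435.1,311.5,.018); print(c)
print("wing end",P(265,410,.055))
move([c[0],c[1],.12],147)
E
```

```text
-33.114491994979666
-36.23060691759668
[0.46123255 0.02722251 0.018     ]
wing end [0.44136092 0.03965445]
t 0.5 tcp [0.28290763 0.55726833 0.17426733] yaw 153.08663854864398 j6 -0.0955215436585894 F [-1.221868   -1.26951555  0.6382804 ]
shift cm [-39.89 -39.19   5.43] roll 0.10623188305264675
```

```bash
python3 -m crank '{"xyz":[[-4,-3.9,0],[-8.5,-8.3,0.5],[-13,-12.7,1],[-17.5,-17.1,1.5],[-22,-21.5,2.5],[-26.5,-25.9,3.5],[-31,-30.3,4.5],[-35.5,-34.7,5],[-39.9,-39.2,5.4],[-39.9,-39.2,5.4]],"roll":[0.01,0.03,0.04,0.06,0.08,0.1,0.11,0.12,0.13,0.13]}' 6; python3 - <<'E'
from h import *
move([.4615,.0265,.035],145.5)
cv2.imwrite("pics/s1.png",np.hstack([cv2.resize(cams.capture("scene")[90:330,280:600,::-1],(400,300)),cv2.resize(cams.capture("top")[235:385,340:540,::-1],(400,300))]))
E
```

```text
clock: 1.75
tool_pos: [0.4624, 0.0236, 0.1202]
eef_rot: [[-0.823, 0.568, 0.001], [0.568, 0.823, -0.001], [-0.001, -0.0, -1.0]]
contact_force: [-0.5, -0.3, 0.6]
finger_gap: 0.661
grasp_force: 0.0
t 1.75 tcp [0.46243422 0.02364291 0.12024591] yaw 145.36956714259438 j6 -1.043647561384032 F [-0.49056563 -0.2991396   0.57745609]
shift cm [0.25 0.18 8.52] roll -0.002276482814512537
```

View pics/s1.png

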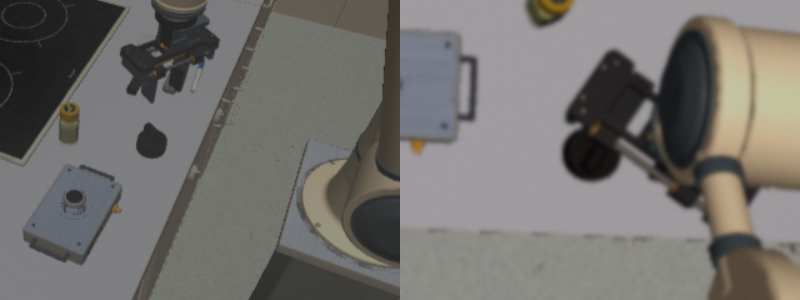

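The left half (scene) shows the cap clear of the arm at crop (152,142), which is full pixel (402,204). The gripper is above it, and the top half shows the same.

```bash
python3 - <<'E'
from h import *
def proj(n,X):
    p=cams.camera_params(n);f=240/np.tan(np.radians(p["vfov"]/2));c=p["rotation"].T@(np.array(X)-p["eye"]);return p["cx"]-f*c[0]/c[2],p["cy"]+f*c[1]/c[2]
s=robot.observe()["tool_pos"]; u,v=proj("scene",s); print("tcp crop",(u-280)*1.25,(v-90)*1.25)
u,v=proj("top",s); print("top crop",(u-340)*2,(v-235)*2)
im=cams.capture("scene")[185:225,380:420].mean(2)
m=(im<80).astype(np.uint8);c=max(cv2.findContours(m,0,2)[0],key=cv2.contourArea);print(cv2.boundingRect(c),cv2.contourArea(c))
M=cv2.moments(c);x,y=M["m10"]/M["m00"]+380,M["m01"]/M["m00"]+185
print(x,y,onz("scene",x,y,.020),proj("scene",[.4615,.0265,.02]))
E
```

```text
tcp crop 157.81364475186507 107.3757908464435
top crop 215.83718142843077 147.60212784970668
(9, 3, 25, 29) 469.0
400.6673773987207 203.62046908315565 [0.46130627 0.02993649 0.02      ] (np.float64(401.02002394066295), np.float64(202.7806772020254))
```

```bash
python3 - <<'E'
from h import *
move([.4615,.028,.036],145.5)
E
```

```text
t 1.9 tcp [0.46103029 0.0273825  0.12029356] yaw 145.59356657853738 j6 -1.0407079527028433 F [ 0.00684365  0.08636643 -0.17224446]
shift cm [-0.01  0.08  8.43] roll 0.0016330448653030238
```

Settled well. Descend and stop just above the skirt.

```bash
python3 -m crank '{"xyz":[[0,0.1,2],[0,0.1,4],[0,0.1,6],[0,0.1,7.4],[0,0.1,8.2],[0,0.1,8.4],[0,0.1,8.4]],"roll":[0,0,0,0,0,0,0]}' 6; python3 -m crank '{"xyz":[[0,0,0],[0,0,0],[0,0,0],[0,0,0],[0,0,0],[0,0,0]],"roll":[0,0,0,0,0,0]}' 0.8 25
```

```text
clock: 2.78
tool_pos: [0.4619, 0.0283, 0.0366]
eef_rot: [[-0.826, 0.564, 0.0], [0.564, 0.826, -0.0], [-0.0, 0.0, -1.0]]
contact_force: [0.5, 0.2, 0.6]
finger_gap: 0.656
grasp_force: 0.0
clock: 3.52
tool_pos: [0.4618, 0.0279, 0.0363]
eef_rot: [[-0.825, 0.564, -0.0], [0.564, 0.825, -0.0], [-0.0, -0.0, -1.0]]
contact_force: [0.8, 0.7, -0.7]
finger_gap: 0.091
grasp_force: 0.0
```

```bash
python3 - <<'E'
from h import *
print(robot.observe()["grasp_force"],robot.observe()["finger_gap"])
cv2.imwrite("pics/s2.png",np.hstack([cv2.resize(cams.capture("scene")[150:240,350:470,::-1],(400,300),interpolation=2),cv2.resize(cams.capture("top")[265:355,380:500,::-1],(400,300),interpolation=2)]))
E
```

```text
0.0 0.09122893885155157
```

View pics/s2.png

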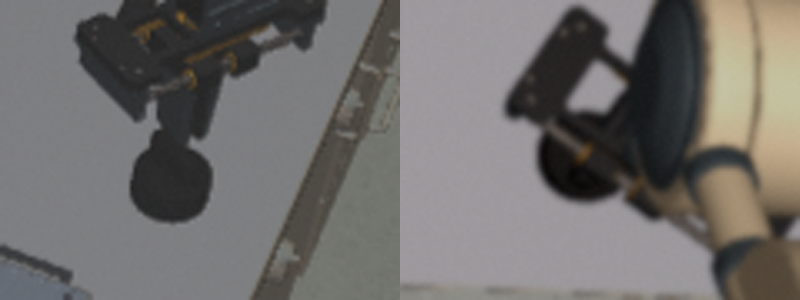

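Here the fingers look shut beside or above the wing, and nothing is gripped. I'll brighten the image and mark the predicted TCP.

```bash
cat >> h.py <<'E'
def proj(n,X):
    p=cams.camera_params(n);f=240/np.tan(np.radians(p["vfov"]/2));c=p["rotation"].T@(np.array(X)-p["eye"]);return p["cx"]-f*c[0]/c[2],p["cy"]+f*c[1]/c[2]
E
python3 - <<'E'
from h import *
im=np.mean([cams.capture("scene").astype(float) for _ in range(6)],0)[150:240,350:470].mean(2)
o=cv2.resize(np.clip((im-5)*255/75,0,255).astype(np.uint8),(800,600),interpolation=cv2.INTER_CUBIC)
o=cv2.cvtColor(o,cv2.COLOR_GRAY2BGR)
t=robot.observe(); k=800/120
for z,c in((0,(0,0,255)),(.03,(0,255,0)),(.06,(255,0,0))):
    u,v=proj("scene",t["tool_pos"]+[0,0,z]);cv2.circle(o,(int((u-350)*k),int((v-150)*k)),4,c,-1)
cv2.imwrite("pics/s3.png",o)
E
```

```text
(no output)
```

View pics/s3.png

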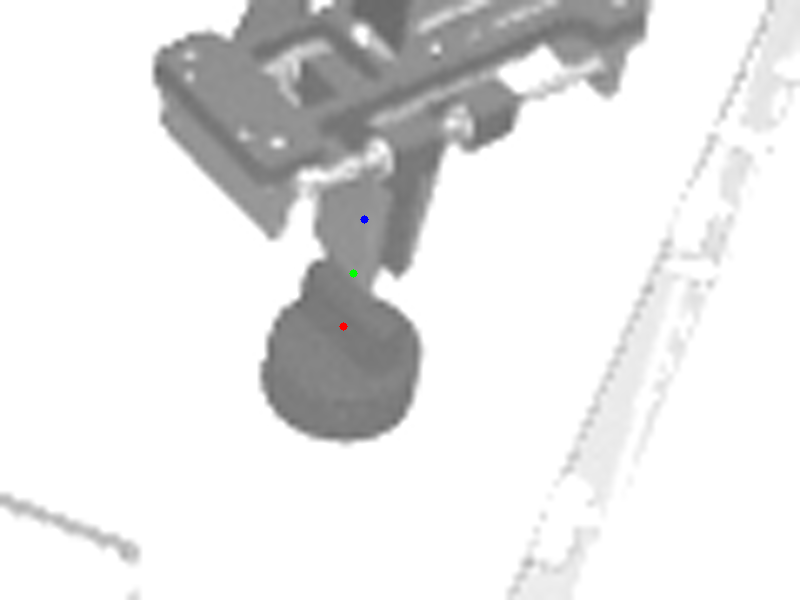

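The shut fingers end at about (385,285), above and behind the wing, while the predicted TCP is (343,326). So the real fingertips sit roughly 2–3 cm higher than expected. I'll open and go down under force guard.

```bash
python3 -c "
from cell import robot
print(robot.grasp_offset, [a for a in dir(robot) if a[0]!='_'])"; python3 -m crank '{"xyz":[[0,0,0],[0,0,0],[0,0,0],[0,0,0],[0,0,0.4],[0,0,0.8]],"roll":[0,0,0,0,0,0]}' 4.5; python3 -m crank '{"xyz":[[0,0,0.3],[0,0,0.6],[0,0,0.6]],"roll":[0,0,0]}'
```

```text
0.0188 ['Unreachable', 'grasp_offset', 'observe', 'sign_off']
clock: 4.68
tool_pos: [0.4618, 0.0279, 0.028]
eef_rot: [[-0.825, 0.564, -0.0], [0.564, 0.825, -0.0], [0.0, -0.0, -1.0]]
contact_force: [0.1, -1.0, -0.1]
finger_gap: 0.494
grasp_force: 0.0
clock: 5.05
tool_pos: [0.4617, 0.028, 0.0221]
eef_rot: [[-0.825, 0.564, -0.0], [0.564, 0.825, 0.0], [0.0, -0.0, -1.0]]
contact_force: [-0.6, 1.4, 0.3]
finger_gap: 0.491
grasp_force: 0.0
```

```bash
python3 -m crank '{"xyz":[[0,0,0],[0,0,0],[0,0,0],[0,0,0],[0,0,0]],"roll":[0,0,0,0,0]}' 0.8 25;  python3 - <<'E'
from h import *
im=np.mean([cams.capture("scene").astype(float) for _ in range(4)],0)[150:240,350:470].mean(2)
a=cv2.resize(np.clip((im-5)*255/75,0,255).astype(np.uint8),(400,300),interpolation=cv2.INTER_CUBIC)
im=np.mean([cams.capture("top").astype(float) for _ in range(4)],0)[265:355,380:500].mean(2)
b=cv2.resize(np.clip((im-5)*255/75,0,255).astype(np.uint8),(400,300),interpolation=cv2.INTER_CUBIC)
t=robot.observe(); k=400/120
for o,n,x,y in((a,"scene",350,150),(b,"top",380,265)):
  for z in(0,.06,.12):
    u,v=proj(n,t["tool_pos"]+[0,0,z]);cv2.circle(o,(int((u-x)*k),int((v-y)*k)),3,255,-1)
cv2.imwrite("pics/s4.png",np.hstack([a,b]))
E
```

```text
clock: 5.68
tool_pos: [0.4619, 0.028, 0.0223]
eef_rot: [[-0.825, 0.564, 0.0], [0.564, 0.825, -0.0], [-0.0, 0.0, -1.0]]
contact_force: [0.2, 1.0, -0.4]
finger_gap: 0.09
grasp_force: 0.0
```

View pics/s4.png

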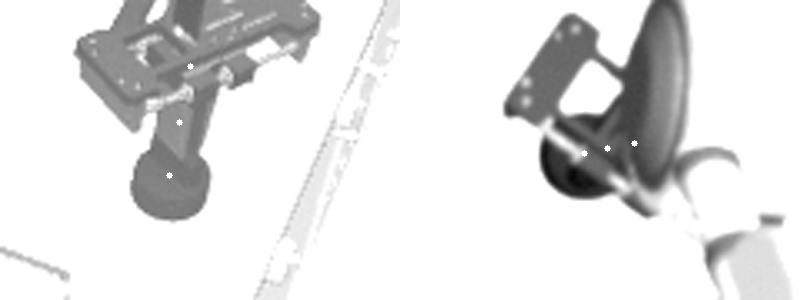

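In the scene view (left) the fingers are still right of and above the predicted axis. Plate screws are visible in both views: scene crop (139,86),(122,82) and (95,42), matching top crop (125,102),(127,80) and (177,30). I'll triangulate them.

```bash
python3 - <<'E'
from h import *
s=robot.observe();R=s["eef_rot"]
for (a,b),(c,d) in(((139,86),(125,102)),((122,82),(127,80)),((95,42),(177,30)),((95,50),(160,38)),((78,45),(170,14)),((137,95),(108,110))):
    X,e=two(350+a*.3,150+b*.3,380+c*.3,265+d*.3); print(X.round(4),e.round(4),"tool mm",(R.T@(X-s["tool_pos"])*1000).round(0))
E
```

```text
[0.4807 0.1052 0.1795] 0.0017 tool mm [  28.   74. -157.]
[0.4944 0.1031 0.1762] 0.0022 tool mm [  16.   80. -154.]
[0.527  0.0721 0.1771] 0.0013 tool mm [ -29.   73. -155.]
[0.522  0.0836 0.1802] 0.0004 tool mm [ -18.   80. -158.]
[0.5383 0.0751 0.1721] 0.0001 tool mm [ -37.   82. -150.]
[0.4767 0.1164 0.1813] 0.0014 tool mm [  38.   81. -159.]
```

The camera and tool frame agree laterally; only the visible fingers are short of the stated TCP. I'll continue down under force guard.

```bash
python3 -m crank '{"xyz":[[0,0,0],[0,0,0],[0,0,0],[0,0,0],[0,0,0.4],[0,0,0.8],[0,0,0.8]],"roll":[0,0,0,0,0,0,0]}' 4.5; python3 -m crank '{"xyz":[[0,0,0],[0,0,0],[0,0,0],[0,0,0],[0,0,0]],"roll":[0,0,0,0,0]}' 0.8 15
```

```text
clock: 6.95
tool_pos: [0.4616, 0.028, 0.0139]
eef_rot: [[-0.825, 0.565, -0.001], [0.565, 0.825, 0.0], [0.001, -0.0, -1.0]]
contact_force: [-0.3, 0.3, -0.3]
finger_gap: 0.493
grasp_force: 0.0
clock: 7.58
tool_pos: [0.4619, 0.0279, 0.0144]
eef_rot: [[-0.825, 0.564, 0.0], [0.564, 0.825, -0.0], [-0.0, 0.0, -1.0]]
contact_force: [-0.1, -0.2, 1.7]
finger_gap: 0.17
grasp_force: 15.0
```

Now it grips at 15.5 mm, which is the wing width. I'll deepen the grip.

```bash
python3 -m crank '{"xyz":[[0,0,0],[0,0,0],[0,0,0],[0,0,0.3],[0,0,0.6],[0,0,0.9],[0,0,0.9]],"roll":[0,0,0,0,0,0,0]}' 3.5; python3 -m crank '{"xyz":[[0,0,0.2],[0,0,0.4],[0,0,0.4]],"roll":[0,0,0]}'
```

```text
clock: 8.45
tool_pos: [0.4616, 0.028, 0.005]
eef_rot: [[-0.825, 0.564, -0.001], [0.564, 0.825, 0.0], [0.0, -0.0, -1.0]]
contact_force: [0.2, -0.3, -0.3]
finger_gap: 0.386
grasp_force: 0.0
clock: 8.82
tool_pos: [0.4617, 0.028, 0.0012]
eef_rot: [[-0.825, 0.564, -0.0], [0.564, 0.825, -0.0], [0.0, -0.0, -1.0]]
contact_force: [1.0, -0.1, -1.0]
finger_gap: 0.382
grasp_force: 0.0
```

```bash
python3 -m crank '{"xyz":[[0,0,0],[0,0,0],[0,0,0],[0,0,0]],"roll":[0,0,0,0]}' 0.8 30; python3 -m crank '{"xyz":[[0,0,-1],[0,0,-3],[0,0,-6],[0,0,-9],[0,0,-11],[0,0,-12],[0,0,-12]],"roll":[0,0,0,0,0,0,0]}'; python3 - <<'E'
from h import *
move([.535,.283,.12])
E
```

```text
clock: 9.32
tool_pos: [0.4619, 0.0279, 0.0014]
eef_rot: [[-0.825, 0.565, 0.0], [0.565, 0.825, -0.0], [-0.0, 0.0, -1.0]]
contact_force: [-0.2, 0.2, 0.9]
finger_gap: 0.172
grasp_force: 30.0
clock: 10.2
tool_pos: [0.462, 0.0279, 0.1217]
eef_rot: [[-0.825, 0.564, 0.001], [0.564, 0.825, -0.0], [-0.001, 0.0, -1.0]]
contact_force: [-0.4, -0.2, -3.0]
finger_gap: 0.173
grasp_force: 30.0
t 10.2 tcp [0.46198767 0.0279135  0.12173561] yaw 145.6335302930512 j6 -1.0397352727716425 F [-0.36505977 -0.20405491 -3.04165658]
shift cm [ 8.37 25.18  0.18] roll None
```

```bash
python3 -m crank '{"xyz":[[1.5,4.5,0],[3.2,9.5,0],[4.9,14.5,0],[6.5,19.5,0],[7.8,23.5,0],[8.4,25.2,0],[8.4,25.2,0],[8.4,25.2,0]],"roll":[0,0,0,0,0,0,0,0]}'; python3 - <<'E'
from h import *
im=np.mean([cams.capture("scene").astype(float) for _ in range(4)],0)
im2=np.mean([cams.capture("top").astype(float) for _ in range(4)],0)
s=robot.observe(); print(s["tool_pos"],s["clock"])
np.savez("a.npz",s=im,t=im2,p=s["tool_pos"])
u,v=proj("scene",s["tool_pos"]);print(u,v); u2,v2=proj("top",s["tool_pos"]);print(u2,v2)
c=lambda i,u,v:cv2.resize(np.clip((i[int(v)-40:int(v)+50,int(u)-45:int(u)+45])*1.8,0,255).astype(np.uint8)[:,:,::-1],(400,400),interpolation=2)
cv2.imwrite("pics/s5.png",np.hstack([c(im,u,v),c(im2,u2,v2)]))
E
```

```text
clock: 11.2
tool_pos: [0.5341, 0.2822, 0.1208]
eef_rot: [[-0.825, 0.565, -0.001], [0.565, 0.825, -0.001], [0.001, -0.001, -1.0]]
contact_force: [-1.0, -1.1, -2.7]
finger_gap: 0.17
grasp_force: 30.0
[0.53476095 0.28310829 0.12141563] 11.6
339.8837013914377 234.7753921653672
330.43054101525905 270.5739873060216
```

View pics/s5.png

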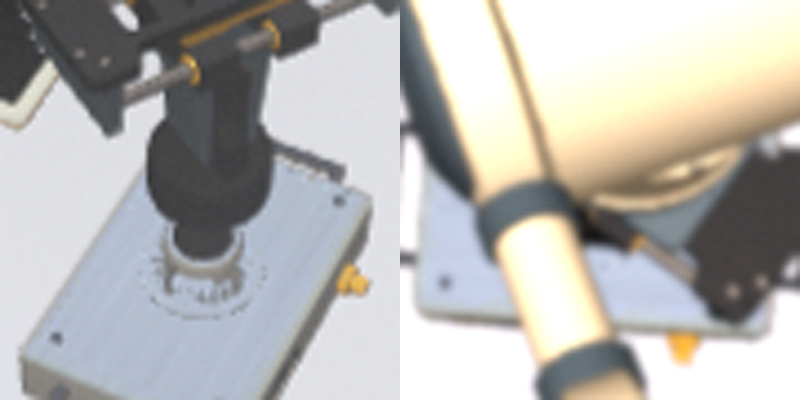

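Left half: the cap hangs level above the neck, skirt spanning crop columns 147–274 with its bottom at row 228; the neck rim spans 163–242. The arm occludes the top view. I'll compare the numbers.

```bash
python3 - <<'E'
from h import *
def sil(z0,r,c,n="scene"):
    a=np.linspace(0,2*np.pi,180);return np.array([proj(n,[c[0]+r*np.cos(t),c[1]+r*np.sin(t),z0]) for t in a])
d=np.load("a.npz");g=d["s"].mean(2);p=d["p"]
x0,y0=294,194
m=(g[y0:y0+90,x0:x0+90]<48).astype(np.uint8)
for r in(36,38,40,42,44,46,48,50):
    w=np.flatnonzero(m[r]); print(r+y0,(w.min()+x0,w.max()+x0) if len(w) else None)
for z in(.1195,.1505): q=sil(z,.032,p); print("pred skirt z",z,"u",q[:,0].min(),q[:,0].max(),"v",q[:,1].min(),q[:,1].max())
g0=cv2.imread("pics/scene0.png").mean(2)[235:265,325:355]; print(g0[3:20,6:24].astype(int))
for z in(.078,): print("neck axis pred",proj("scene",[.5349,.2832,z]))
E
```

```text
230 (np.int64(327), np.int64(354))
232 (np.int64(327), np.int64(354))
234 (np.int64(327), np.int64(353))
236 (np.int64(328), np.int64(353))
238 (np.int64(328), np.int64(353))
240 (np.int64(329), np.int64(351))
242 (np.int64(332), np.int64(349))
244 (np.int64(334), np.int64(346))
pred skirt z 0.1195 u 326.09361936660963 353.63311554119605 v 224.92445125904092 246.06664036770042
pred skirt z 0.1505 u 326.26147343702934 354.4091139023385 v 216.12896733483186 237.4129578028819
[[109 111 112 111 109 109 105 108 108 107 109 109 109 108 106 106 108 108]
 [111 113 112 110 108 108 109 108 108 107 108 108 107 107 106 106 108 109]
 [111 113 111 110 108 109 107 108 108 109 109 110 107 106 106 107 108 110]
 [113 110 109 108 108 100 101  99  98 100 100 105 106 105 106 107 109 109]
 [109 106 109 107  96  67  64  53  47  53  60  84  98  97 100  93 107 109]
 [ 91  83 107  93  62  44  45  43  45  44  45  43  53  86  96  72  92 108]
 [ 99  96  92  45  43  43  44  44  45  44  45  45  45  50  72  92  97 108]
 [ 89  98  52  45  44  44  44  44  43  43  45  45  44  45  59 101 106 104]
 [ 94 101  44  42  42  44  43  41  45  43  44  44  46  45  50  75  96  89]
 [ 92 101  45  46  46  45  44  44  46  45  45  44  45  44  46  69 104  85]
 [ 86  99  50  44  44  46  45  44  44  44  45  44  45  45  50  74  97  82]
 [ 83 100  79  48  44  45  46  44  44  45  44  44  43  46  62  93  90  77]
 [ 80  95 103  68  46  44  46  46  43  43  44  44  45  61  85 100  84  85]
 [ 74  85 100 100  70  57  45  47  44  44  49  54  63  85 104  86  76  92]
 [ 72  78  86  95 101  89  70  73  67  69  74  81  91  98  93  77  78 101]
 [ 71  73  76  85  91  98 100 103 104 103 101  99  95  83  79  74  89 107]
 [ 74  64  67  79  83  86  88  89  92  88  90  86  82  76  72  70  75  94]]
neck axis pred (np.float64(339.1862245872271), np.float64(246.4250902400542))
```

Everything agrees to about 1 mm. Descend gently onto the neck.

```bash
python3 -m crank '{"xyz":[[0,0.05,0.8],[0,0.05,1.8],[0,0.05,2.6],[0,0.05,3.1],[0,0.05,3.4],[0,0.05,3.4]],"roll":[0,0,0,0,0,0]}'; python3 -m crank '{"xyz":[[0,0,0.3],[0,0,0.6],[0,0,0.8],[0,0,1.0],[0,0,1.0]],"roll":[0,0,0,0,0]}'
```

```text
clock: 12.35
tool_pos: [0.535, 0.2838, 0.0872]
eef_rot: [[-0.825, 0.564, -0.0], [0.564, 0.825, -0.0], [0.0, -0.0, -1.0]]
contact_force: [-0.5, 0.2, -2.2]
finger_gap: 0.177
grasp_force: 30.0
clock: 12.98
tool_pos: [0.5349, 0.2838, 0.0772]
eef_rot: [[-0.825, 0.564, -0.0], [0.564, 0.825, -0.0], [0.0, -0.0, -1.0]]
contact_force: [0.3, 0.3, -3.0]
finger_gap: 0.169
grasp_force: 30.0
```

```bash
python3 -m crank '{"xyz":[[0,0,0.2],[0,0,0.4],[0,0,0.4]],"roll":[0,0,0]}'; python3 -m crank '{"xyz":[[0,0,0.2],[0,0,0.3],[0,0,0.3]],"roll":[0,0,0]}'
```

```text
clock: 13.35
tool_pos: [0.5349, 0.2837, 0.0731]
eef_rot: [[-0.825, 0.564, -0.0], [0.564, 0.825, -0.0], [0.0, -0.0, -1.0]]
contact_force: [-0.2, 0.6, -1.6]
finger_gap: 0.172
grasp_force: 30.0
clock: 13.72
tool_pos: [0.5353, 0.2839, 0.0711]
eef_rot: [[-0.825, 0.564, 0.001], [0.564, 0.825, 0.0], [-0.001, 0.001, -1.0]]
contact_force: [-2.9, -0.7, 10.8]
finger_gap: 0.173
grasp_force: 30.0
```

Contact at about 49 mm, so on the posts. Ease to ~5 N and turn counter-clockwise.

```bash
python3 -m crank '{"xyz":[[0,0,-0.06],[0,0,-0.06],[0,0,-0.06]],"roll":[0,-0.08,-0.16]}'; python3 -m crank '{"xyz":[[0,0,0],[0,0,0]],"roll":[-0.08,-0.12]}'
```

```text
clock: 14.1
tool_pos: [0.5355, 0.2841, 0.0714]
eef_rot: [[-0.906, 0.423, 0.001], [0.423, 0.906, 0.001], [-0.001, 0.001, -1.0]]
contact_force: [0.8, 0.1, 1.4]
finger_gap: 0.17
grasp_force: 30.0
clock: 14.35
tool_pos: [0.535, 0.2838, 0.0708]
eef_rot: [[-0.95, 0.312, -0.0], [0.312, 0.95, -0.0], [0.0, -0.0, -1.0]]
contact_force: [-0.2, 0.9, -1.4]
finger_gap: 0.173
grasp_force: 30.0
```

```bash
python3 -m crank '{"xyz":[[0,0,0.1],[0,0,0.2],[0,0,0.2]],"roll":[0,0,0]}'; python3 -m crank '{"xyz":[[0,0,0.08],[0,0,0.08]],"roll":[0,0]}'
```

```text
clock: 14.72
tool_pos: [0.535, 0.2838, 0.0688]
eef_rot: [[-0.949, 0.315, -0.0], [0.315, 0.949, -0.0], [0.0, -0.0, -1.0]]
contact_force: [-0.2, 0.5, -2.8]
finger_gap: 0.172
grasp_force: 30.0
clock: 14.98
tool_pos: [0.5351, 0.2838, 0.0684]
eef_rot: [[-0.949, 0.315, 0.0], [0.315, 0.949, 0.0], [-0.0, 0.0, -1.0]]
contact_force: [-1.1, -1.8, 4.4]
finger_gap: 0.173
grasp_force: 30.0
```

On the flat thread tops (46 mm). Keep turning counter-clockwise in small steps.

```bash
for i in 1; do python3 -m crank '{"xyz":[[0,0,-0.01],[0,0,-0.01]],"roll":[-0.05,-0.09]}' | egrep 'pos|force|rot'; done; python3 -m crank '{"xyz":[[0,0,0],[0,0,0]],"roll":[-0.05,-0.09]}'| egrep 'pos|force|rot'
```

```text
tool_pos: [0.5353, 0.2839, 0.0685]
eef_rot: [[-0.974, 0.227, 0.001], [0.227, 0.974, 0.0], [-0.001, 0.0, -1.0]]
contact_force: [0.4, -0.1, 2.4]
grasp_force: 30.0
tool_pos: [0.5354, 0.2839, 0.0685]
eef_rot: [[-0.99, 0.138, 0.001], [0.138, 0.99, 0.0], [-0.001, 0.0, -1.0]]
contact_force: [0.8, 0.8, 2.7]
grasp_force: 30.0
```

```bash
python3 -c "
from h import *
s=robot.observe();print(s['clock'],s['contact_force'],s['moment'],s['tool_pos'])"
```

```text
15.475 [0.84067744 0.78623524 2.70558364] [0.07319652 0.01519559 0.00697518] [0.53536601 0.28393013 0.06851288]
```

```bash
python3 -m crank '{"xyz":[[0,0,0],[0,0,0]],"roll":[-0.05,-0.09]}'| egrep 'pos|contact|rot'; python3 -m crank '{"xyz":[[0,0,0],[0,0,0]],"roll":[-0.05,-0.09]}'| egrep 'pos|contact|rot'
```

```text
tool_pos: [0.5354, 0.2839, 0.0685]
eef_rot: [[-0.999, 0.049, 0.001], [0.049, 0.999, 0.0], [-0.001, 0.0, -1.0]]
contact_force: [-1.0, -0.2, 2.2]
tool_pos: [0.5353, 0.284, 0.0685]
eef_rot: [[-0.999, -0.041, 0.001], [-0.041, 0.999, 0.0], [-0.001, 0.0, -1.0]]
contact_force: [0.1, 0.0, 2.2]
```

```bash
python3 -m crank '{"xyz":[[0,0,0],[0,0,0]],"roll":[-0.05,-0.09]}'| egrep 'pos|contact|rot'; python3 -m crank '{"xyz":[[0,0,0],[0,0,0]],"roll":[-0.05,-0.09]}'| egrep 'pos|contact|rot'
```

```text
tool_pos: [0.5353, 0.2839, 0.0685]
eef_rot: [[-0.991, -0.131, 0.001], [-0.131, 0.991, 0.0], [-0.001, 0.0, -1.0]]
contact_force: [-0.8, 0.3, 1.4]
tool_pos: [0.5354, 0.284, 0.0685]
eef_rot: [[-0.976, -0.22, 0.001], [-0.22, 0.976, 0.0], [-0.001, 0.0, -1.0]]
contact_force: [-0.6, 0.0, 2.6]
```

```bash
python3 -m crank '{"xyz":[[0,0,0],[0,0,0]],"roll":[-0.05,-0.09]}'| egrep 'pos|contact|rot'; python3 -m crank '{"xyz":[[0,0,0],[0,0,0]],"roll":[-0.05,-0.09]}'| egrep 'pos|contact|rot'
```

```text
tool_pos: [0.5353, 0.284, 0.0685]
eef_rot: [[-0.952, -0.306, 0.001], [-0.306, 0.952, 0.0], [-0.001, 0.0, -1.0]]
contact_force: [0.2, -0.4, 2.4]
tool_pos: [0.5354, 0.284, 0.0685]
eef_rot: [[-0.92, -0.391, 0.001], [-0.391, 0.92, 0.0], [-0.001, 0.0, -1.0]]
contact_force: [0.2, 0.3, 3.1]
```

```bash
python3 -m crank '{"xyz":[[0,0,0],[0,0,0]],"roll":[-0.05,-0.08]}'| egrep 'pos|contact|rot'; python3 -m crank '{"xyz":[[0,0,0],[0,0,0]],"roll":[-0.04,-0.06]}'| egrep 'pos|contact|rot'
```

```text
tool_pos: [0.5352, 0.2839, 0.0684]
eef_rot: [[-0.886, -0.463, 0.0], [-0.463, 0.886, 0.0], [-0.0, -0.0, -1.0]]
contact_force: [-0.1, -0.1, 0.9]
tool_pos: [0.5348, 0.2837, 0.0681]
eef_rot: [[-0.857, -0.515, -0.0], [-0.515, 0.857, -0.0], [0.0, 0.0, -1.0]]
contact_force: [0.4, -0.1, -1.7]
```

Support is gone at yaw ~211°. Let it sink straight down.

```bash
python3 -m crank '{"xyz":[[0,0,0.1],[0,0,0.2],[0,0,0.3],[0,0,0.3]],"roll":[0,0,0,0]}'; python3 -m crank '{"xyz":[[0,0,0.1],[0,0,0.2],[0,0,0.3],[0,0,0.3]],"roll":[0,0,0,0]}'
```

```text
clock: 17.98
tool_pos: [0.5349, 0.2838, 0.0651]
eef_rot: [[-0.858, -0.514, -0.0], [-0.514, 0.858, -0.0], [0.0, 0.0, -1.0]]
contact_force: [0.1, -0.5, -1.8]
finger_gap: 0.178
grasp_force: 30.0
clock: 18.48
tool_pos: [0.5349, 0.2838, 0.0621]
eef_rot: [[-0.858, -0.514, -0.0], [-0.514, 0.858, -0.0], [0.0, 0.0, -1.0]]
contact_force: [-0.6, 0.3, -2.3]
finger_gap: 0.175
grasp_force: 30.0
```

```bash
python3 -m crank '{"xyz":[[0,0,0.1],[0,0,0.15],[0,0,0.15]],"roll":[0,0,0]}'; python3 -m crank '{"xyz":[[0,0,0.08],[0,0,0.08]],"roll":[0,0]}'
```

```text
clock: 18.85
tool_pos: [0.535, 0.2838, 0.0607]
eef_rot: [[-0.858, -0.514, -0.0], [-0.514, 0.858, -0.0], [0.0, 0.0, -1.0]]
contact_force: [0.0, 0.1, -1.2]
finger_gap: 0.171
grasp_force: 30.0
clock: 19.1
tool_pos: [0.5352, 0.2838, 0.0602]
eef_rot: [[-0.858, -0.514, 0.0], [-0.514, 0.858, 0.0], [-0.0, -0.0, -1.0]]
contact_force: [-1.1, -0.8, 3.6]
finger_gap: 0.173
grasp_force: 30.0
```

Click at ~37.8 mm. Now screw clockwise, following the pitch.

```bash
python3 -m crank '{"xyz":[[0,0,0.03],[0,0,0.08],[0,0,0.13],[0,0,0.13]],"roll":[0.08,0.16,0.24,0.24]}'; python3 -c "
from h import *
print(robot.observe()['moment'])"
```

```text
clock: 19.6
tool_pos: [0.5352, 0.2839, 0.0588]
eef_rot: [[-0.955, -0.296, 0.0], [-0.296, 0.955, 0.0], [-0.001, 0.0, -1.0]]
contact_force: [0.1, 0.2, 3.7]
finger_gap: 0.173
grasp_force: 30.0
[ 0.13671182  0.23826816 -0.04989366]
```

Sinking as expected, with steady ~6 N.

```bash
python3 -m crank '{"xyz":[[0,0,0.05],[0,0,0.1],[0,0,0.14],[0,0,0.14]],"roll":[0.08,0.16,0.24,0.24]}'; python3 -m crank '{"xyz":[[0,0,0.05],[0,0,0.1],[0,0,0.11],[0,0,0.11]],"roll":[0.08,0.16,0.2,0.2]}'; python3 -c "
from h import *
print(robot.observe()['moment'])"
```

```text
clock: 20.1
tool_pos: [0.5352, 0.2839, 0.0575]
eef_rot: [[-0.998, -0.062, 0.0], [-0.062, 0.998, 0.0], [-0.0, 0.0, -1.0]]
contact_force: [0.2, 0.2, 5.1]
finger_gap: 0.177
grasp_force: 30.0
clock: 20.6
tool_pos: [0.5352, 0.2839, 0.0563]
eef_rot: [[-0.991, 0.136, 0.0], [0.136, 0.991, 0.0], [-0.0, 0.0, -1.0]]
contact_force: [0.4, -0.6, 5.7]
finger_gap: 0.178
grasp_force: 30.0
[-0.08148358  0.14274959 -0.03698178]
```

```bash
python3 -m crank '{"xyz":[[0,0,0.02],[0,0,0.05],[0,0,0.06],[0,0,0.06]],"roll":[0.06,0.12,0.14,0.14]}'; python3 -c "
from h import *
print(robot.observe()['moment'])"; python3 -m crank '{"xyz":[[0,0,0.03],[0,0,0.03],[0,0,0.03]],"roll":[0.05,0.06,0.06]}'; python3 -c "
from h import *
print(robot.observe()['moment'])"
```

```text
clock: 21.1
tool_pos: [0.535, 0.2838, 0.0556]
eef_rot: [[-0.962, 0.274, -0.0], [0.274, 0.962, 0.0], [0.0, 0.0, -1.0]]
contact_force: [-0.5, 0.3, 5.5]
finger_gap: 0.172
grasp_force: 30.0
[ 0.00628666  0.26989467 -0.00977957]
clock: 21.48
tool_pos: [0.535, 0.2838, 0.0552]
eef_rot: [[-0.943, 0.332, -0.0], [0.332, 0.943, -0.0], [0.0, -0.0, -1.0]]
contact_force: [-0.7, -0.5, 2.2]
finger_gap: 0.176
grasp_force: 30.0
[0.01251427 0.22193616 0.00596225]
```

```bash
python3 -m crank '{"xyz":[[0,0,0.03],[0,0,0.04],[0,0,0.04]],"roll":[0.05,0.06,0.06]}'; python3 -c "
from h import *
print(robot.observe()['moment'])"; python3 -m crank '{"xyz":[[0,0,0.0],[0,0,0.01],[0,0,0.01]],"roll":[0.04,0.05,0.05]}'; python3 -c "
from h import *
print(robot.observe()['moment'])"
```

```text
clock: 21.85
tool_pos: [0.535, 0.2838, 0.0548]
eef_rot: [[-0.922, 0.388, -0.0], [0.388, 0.922, -0.0], [0.0, -0.0, -1.0]]
contact_force: [-1.2, -0.3, 3.9]
finger_gap: 0.177
grasp_force: 30.0
[-0.04402541  0.28186655 -0.0338533 ]
clock: 22.22
tool_pos: [0.5351, 0.284, 0.0547]
eef_rot: [[-0.901, 0.433, 0.0], [0.433, 0.901, 0.0], [-0.0, 0.0, -1.0]]
contact_force: [1.0, 1.0, 0.5]
finger_gap: 0.173
grasp_force: 30.1
[ 0.3690477  -0.16027281  0.7221155 ]
```

The stop is felt (0.7 N m, height 32.3 mm). One tiny nudge to confirm it.

```bash
python3 -m crank '{"xyz":[[0,0,0],[0,0,0]],"roll":[0.02,0.02]}'; python3 -c "
from h import *
print(robot.observe()['moment'])"
```

```text
clock: 22.48
tool_pos: [0.5351, 0.2839, 0.0547]
eef_rot: [[-0.892, 0.453, 0.0], [0.453, 0.892, 0.0], [-0.0, 0.0, -1.0]]
contact_force: [0.8, 1.0, 0.3]
finger_gap: 0.174
grasp_force: 30.4
[ 0.41304764 -0.23253296  0.96203193]
```

Hard stop reached at the right height. Release and lift.

```bash
python3 -m crank '{"xyz":[[0,0,0],[0,0,0],[0,0,0],[0,0,0]],"roll":[-0.02,-0.02,-0.02,-0.02]}' 4.5; python3 -m crank '{"xyz":[[0,0,-1],[0,0,-3],[0,0,-6],[0,0,-10],[-5,-4,-14],[-9,-8,-16],[-13,-12,-16],[-17,-16,-16],[-17,-16,-16]],"roll":[0,0,0,0,0,0,0,0,0]}'; python3 - <<'E'
from h import *
im=cams.capture("scene");im2=cams.capture("top");s=robot.observe();print(s["tool_pos"])
cv2.imwrite("pics/s6.png",np.hstack([cv2.resize(im[140:290,220:420,::-1],(400,300)),cv2.resize(im2[150:360,180:460,::-1],(400,300))]))
print(proj("scene",[.535,.283,.05+.0325-.029]),proj("scene",[.535,.283,.05+.0325+.0290]))
E
```

```text
clock: 22.98
tool_pos: [0.535, 0.2837, 0.0547]
eef_rot: [[-0.9, 0.435, -0.0], [0.435, 0.9, -0.0], [0.0, -0.0, -1.0]]
contact_force: [0.0, -0.6, 0.2]
finger_gap: 0.493
grasp_force: 0.0
clock: 24.1
tool_pos: [0.6197, 0.0618, 0.2154]
eef_rot: [[-0.899, 0.439, 0.001], [0.439, 0.899, -0.001], [-0.001, -0.0, -1.0]]
contact_force: [-1.4, 0.7, -1.1]
finger_gap: 0.494
grasp_force: 0.0
[0.61844577 0.06548198 0.21514687]
(np.float64(338.84469985621394), np.float64(252.62532374122333)) (np.float64(339.66231026961464), np.float64(237.42971364792731))
```

View pics/s6.png

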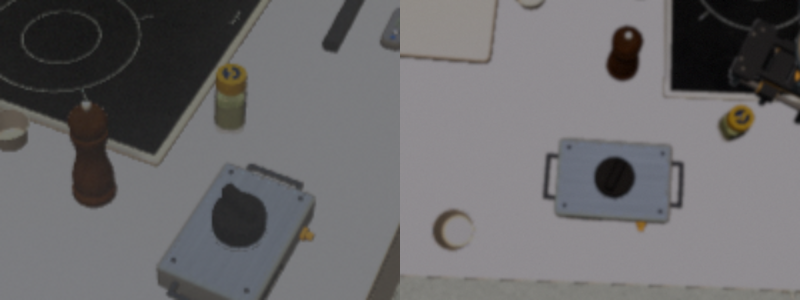

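The cap sits flat on the reservoir at (239,217) in the left half, and the jar, cup and mill are where they stood. The gripper is clear of everything.

```bash
python3 -m crank '{"xyz":[[0,0,0],[0,0,0]],"roll":[0,0]}'|head -1; python3 -c "
from cell import robot
print(robot.sign_off())"
```

```text
clock: 24.45
the job is handed in; nothing more can be done
None
```

The cap is screwed clockwise to its stop on the filler neck and released; it clicked into the thread first, the last picture shows jar, cup and mill where they stood, and I handed the job in at 24.5 s (no verdict was returned).

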